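# Make up a clamp set to sample and hang it on the hook

## Robot

A 7-joint arm with a two-finger parallel gripper is mounted at the origin on the work surface. World frame = base frame: x ahead of the robot, y to its left, z up, the work surface at z = 0. Lengths are in m, angles in rad, forces in N, time in s.
With the tool pointing down it reaches from about 0.4 to 0.85 m from the base axis. Payload 10.4 kg.
Tool frame: the origin (TCP) lies between the finger pads; the fingertips stand ahead of it and the grasp point (between the pads) lies 5 mm behind it (manip.tip_extent is the z of the fingertips in the tool frame, in m); z points along the fingers, y is the line along which they close (so a half turn about z gives the same grasp; the last joint's range is limited). The gripper opens to 85 mm and grips with 20 to 120 N. Pads are 22 mm wide; open, the fingers measure 114 mm over their backs; the gripper's body (76 mm by 85 mm) begins 54 mm behind the grasp point. The pads swing forward as they close: fully open they stand 13 mm farther back than shut.
Start: joints at [1.116, 0.332, -0.065, 1.46, 0.022, 1.35, -0.088], TCP at [0.262, -0.568, 0.245] pointing down, gripper open.
Joint ranges: [-2.6, 2.6], [-0.5, 2.12], [-1.47, 1.34], [0.16, 2.42], [-1.27, 4.41], [0.06, 2.06], [-2.6, 2.6]. Speed limits (rad/s): [2.22, 2.22, 2.79, 2.79, 3.14, 3.14, 3.14].

## Interface

Orientations are given as a unit quaternion [x, y, z, w].
In Python, from workcell import status, viewer, manip gives the robot as it stands.
- The arm moves only by the tool play_rows, never from a script. Its argument "plan" is one flat list of numbers, 7 for each row, row after row: the turn, a rotation vector about the tool's x, y, z in degrees, then the shift along the tool's x, y, z in m, then the opening, from 0 (shut) to 1 (fully open). In form: [ax, ay, az, dx, dy, dz, grip, ax, ay, az, dx, dy, dz, grip, ...]. A call has 1 to 20 rows; each row is the pose to reach, as a shift and turn from the pose commanded when the call began, along the tool's axes at that moment; what a row does not reach only later rows make up. A row lasts 1/8 s, in which the tool goes at most 62.5 mm and 10.7 degrees, less where a joint would pass 70% of its speed; a pose out of reach is approached as far as the arm can. A call with a gripper value outside its range is refused whole. The fingers move at their own pace and stop on an object; "squeeze" is the grip in N (left out, the last holds). Time passes only in rows, so rows that repeat a pose let the fingers close. It gives the time, the measured TCP pose, the force, the opening and the grip force at its end, in the units of the state.
- status.get_obs(): the state, without advancing time (a new reading comes with each control period).
- viewer.camera(name): name is "scene" or "top" or "wrist"; returns the picture (420x560x3 uint8, red, green, blue); there is no depth.
- viewer.camera_model(name): a dict with "fx", "fy", "cx", "cy" (pixels), "R" (3x3) and "t" (3): a world point X has camera coordinates R X + t. Camera axes: x right, y down, z forward; pixel columns grow to the right and rows downward; lengths in m; the calibration is good to about 2 mm. A picture is of the moment at which its call begins: read the wrist's pose just before it. camera_model takes no time and is no camera call; for the wrist camera it gives the pose at the moment of the call.
- manip.hand_in(): hands the job in; it is judged then, once.
The state is a dict: "clock": time; "joint_pos": joint angles; "joint_velocities": joint speeds; "tau": joint torques, N m; "position": TCP position; "ee_rot": TCP orientation; "ft_force": force on the tool from outside, world axes, zero at the start; "torque": the same for the moment, N m; "grip_width": opening from 0.0 (shut) to 1.0 (fully open); "grasp_force": force on a finger pad.
Only numpy, scipy, OpenCV 4.12 (cv2) and the standard library are available. Lean on these libraries where they do the work, as an engineer would, in place of code of your own. Each camera call takes 0.05 s, during which the arm holds its last target. There are 200 camera calls.

## Task

The clamps have come back from the mills all mixed up in the blue bins. Put every clamp in the bins that has the same shape as the dark sample on the white mat into the orange carrier where it stands, and leave the other clamps in the bins. When all of them are in, hang the loaded carrier by its bar on both prongs of the hook stand; do not disturb the samples, the grease tin or the oil bottle.

Things in the scene. Friction and masses are not known exactly. Their poses are not given: they have to be found in the camera images.
- plain1_c (a point): steel machine clamp: straight strap with square ends and a closed slot 34 long and 9 wide in its middle. Overall 78 long (own x), 24 wide (y), 13 thick (z), 0.155 kg. Point at its centre, half-way up. At the start flat in a bin, lengthwise across it. May be absent (3 or 4 of each shape are present). Bright or dull finish means nothing
- plain2_c (a point): steel machine clamp: straight strap with square ends and a closed slot 34 long and 9 wide in its middle. Overall 78 long (own x), 24 wide (y), 13 thick (z), 0.155 kg. Point at its centre, half-way up. At the start flat in a bin, lengthwise across it. May be absent (3 or 4 of each shape are present). Bright or dull finish means nothing
- plain3_c (a point): steel machine clamp: straight strap with square ends and a closed slot 34 long and 9 wide in its middle. Overall 78 long (own x), 24 wide (y), 13 thick (z), 0.155 kg. Point at its centre, half-way up. At the start flat in a bin, lengthwise across it. May be absent (3 or 4 of each shape are present). Bright or dull finish means nothing
- plain4_c (a point): steel machine clamp: straight strap with square ends and a closed slot 34 long and 9 wide in its middle. Overall 78 long (own x), 24 wide (y), 13 thick (z), 0.155 kg. Point at its centre, half-way up. At the start flat in a bin, lengthwise across it. May be absent (3 or 4 of each shape are present). Bright or dull finish means nothing
- fork1_c (a point): steel machine clamp: U-shaped fork strap: its slot, 9 wide, is open at the +x end, leaving two 54 long prongs; the -x end is solid. Overall 78 long (own x), 24 wide (y), 13 thick (z), 0.155 kg. Point at its centre, half-way up. At the start flat in a bin, lengthwise across it. May be absent (3 or 4 of each shape are present). Bright or dull finish means nothing
- fork2_c (a point): steel machine clamp: U-shaped fork strap: its slot, 9 wide, is open at the +x end, leaving two 54 long prongs; the -x end is solid. Overall 78 long (own x), 24 wide (y), 13 thick (z), 0.155 kg. Point at its centre, half-way up. At the start flat in a bin, lengthwise across it. May be absent (3 or 4 of each shape are present). Bright or dull finish means nothing
- fork3_c (a point): steel machine clamp: U-shaped fork strap: its slot, 9 wide, is open at the +x end, leaving two 54 long prongs; the -x end is solid. Overall 78 long (own x), 24 wide (y), 13 thick (z), 0.155 kg. Point at its centre, half-way up. At the start flat in a bin, lengthwise across it. May be absent (3 or 4 of each shape are present). Bright or dull finish means nothing
- fork4_c (a point): steel machine clamp: U-shaped fork strap: its slot, 9 wide, is open at the +x end, leaving two 54 long prongs; the -x end is solid. Overall 78 long (own x), 24 wide (y), 13 thick (z), 0.155 kg. Point at its centre, half-way up. At the start flat in a bin, lengthwise across it. May be absent (3 or 4 of each shape are present). Bright or dull finish means nothing
- pin1_c (a point): steel machine clamp: pin-end strap: 52 long body (x -39 to +13) with a closed slot, narrowing at the +x end to a round pin 12 thick and 26 long. Overall 78 long (own x), 24 wide (y), 13 thick (z), 0.155 kg. Point at its centre, half-way up. At the start flat in a bin, lengthwise across it. May be absent (3 or 4 of each shape are present). Bright or dull finish means nothing
- pin2_c (a point): steel machine clamp: pin-end strap: 52 long body (x -39 to +13) with a closed slot, narrowing at the +x end to a round pin 12 thick and 26 long. Overall 78 long (own x), 24 wide (y), 13 thick (z), 0.155 kg. Point at its centre, half-way up. At the start flat in a bin, lengthwise across it. May be absent (3 or 4 of each shape are present). Bright or dull finish means nothing
- pin3_c (a point): steel machine clamp: pin-end strap: 52 long body (x -39 to +13) with a closed slot, narrowing at the +x end to a round pin 12 thick and 26 long. Overall 78 long (own x), 24 wide (y), 13 thick (z), 0.155 kg. Point at its centre, half-way up. At the start flat in a bin, lengthwise across it. May be absent (3 or 4 of each shape are present). Bright or dull finish means nothing
- pin4_c (a point): steel machine clamp: pin-end strap: 52 long body (x -39 to +13) with a closed slot, narrowing at the +x end to a round pin 12 thick and 26 long. Overall 78 long (own x), 24 wide (y), 13 thick (z), 0.155 kg. Point at its centre, half-way up. At the start flat in a bin, lengthwise across it. May be absent (3 or 4 of each shape are present). Bright or dull finish means nothing
- sample_plain_c (a point): dark sample clamp, same sizes as those in the bins: straight strap with square ends and a closed slot 34 long and 9 wide in its middle. Point at its centre. The one lying on the white mat is the sample for this job; the other two lie in the grey tray, for later jobs
- sample_fork_c (a point): dark sample clamp, same sizes as those in the bins: U-shaped fork strap: its slot, 9 wide, is open at the +x end, leaving two 54 long prongs; the -x end is solid. Point at its centre. The one lying on the white mat is the sample for this job; the other two lie in the grey tray, for later jobs
- sample_pin_c (a point): dark sample clamp, same sizes as those in the bins: pin-end strap: 52 long body (x -39 to +13) with a closed slot, narrowing at the +x end to a round pin 12 thick and 26 long. Point at its centre. The one lying on the white mat is the sample for this job; the other two lie in the grey tray, for later jobs
- mat_c (a point): centre of the top of the white sample mat with red edges, 110 x 110 x 3, just beyond the bins (fixed)
- bins_in (a point): three blue open bins side by side, fixed, seen as one: each 292 long (x) x 99 wide (y) x 35 high, walls and floor 3 thick, centres at y = -100, 0, +100. Point at the centre of the middle bin's inner floor, 3 above the bench. Four clamp places per bin, in a row along x 62 apart, each clamp lying along y
- tote_bar (a point): orange carrier tray, loose, 0.28 kg: 200 (x) x 160 (y) x 32 high, walls and floor 3 thick, open on top, with gable ends at y = +-78 that carry a steel handle bar of 14 diameter, 150 long, along y above the middle of the tray. Point at the middle of the bar, 105 above the tray's underside, z up. Clamps go in beside the bar, in either half. It stands on the bench at the start
- tote: the carrier tray itself: origin at the centre of its underside, axes as for the bar point
- hook_seat (a point): where the middle of the carrier's bar lies when it hangs: midway between the two steel prongs, 192 above the bench. The prongs (10 thick, tops 185 above the bench) run along x at y = +-42, level from 34 on the -x side of this point to the crossbar 125 on the +x side; their red tips, bent up, end 51 on the -x side, 203 above the bench. The bar passes over the tips, the tray's rim under the prongs
- stand: blue bench stand (fixed) that carries the two-prong hook: origin on the bench straight below the hanging point, prongs point to its -x, 40 x 40 post at x = +120 to +160, crossbar 124 wide, 201 high over all, base plate 8 thick from x = -58 to +168
- tin: red grease tin, 72 across, 60 high, standing on the bench, bystander; origin under its centre
- oil: yellow oil bottle, 150 high, standing on the bench, bystander; origin under its centre

How it is judged:
On the way, in this order (a step that is already met when the one before it is completed fails the run):
1. every matching clamp lies in the carrier while it stands on the bench ((not (horizontal distance between sample_plain_c and mat_c below 0.05 m) or ((x of plain1_c in the frame of tote_bar between -0.095 and 0.095 m and y of plain1_c in the frame of tote_bar between -0.08 and 0.08 m and z of plain1_c in the frame of tote_bar between -0.11 and -0.055 m) and (x of plain2_c in the frame of tote_bar between -0.095 and 0.095 m and y of plain2_c in the frame of tote_bar between -0.08 and 0.08 m and z of plain2_c in the frame of tote_bar between -0.11 and -0.055 m) and (x of plain3_c in the frame of tote_bar between -0.095 and 0.095 m and y of plain3_c in the frame of tote_bar between -0.08 and 0.08 m and z of plain3_c in the frame of tote_bar between -0.11 and -0.055 m) and (x of plain4_c in the frame of tote_bar between -0.095 and 0.095 m and y of plain4_c in the frame of tote_bar between -0.08 and 0.08 m and z of plain4_c in the frame of tote_bar between -0.11 and -0.055 m))) and (not (horizontal distance between sample_fork_c and mat_c below 0.05 m) or ((x of fork1_c in the frame of tote_bar between -0.095 and 0.095 m and y of fork1_c in the frame of tote_bar between -0.08 and 0.08 m and z of fork1_c in the frame of tote_bar between -0.11 and -0.055 m) and (x of fork2_c in the frame of tote_bar between -0.095 and 0.095 m and y of fork2_c in the frame of tote_bar between -0.08 and 0.08 m and z of fork2_c in the frame of tote_bar between -0.11 and -0.055 m) and (x of fork3_c in the frame of tote_bar between -0.095 and 0.095 m and y of fork3_c in the frame of tote_bar between -0.08 and 0.08 m and z of fork3_c in the frame of tote_bar between -0.11 and -0.055 m) and (x of fork4_c in the frame of tote_bar between -0.095 and 0.095 m and y of fork4_c in the frame of tote_bar between -0.08 and 0.08 m and z of fork4_c in the frame of tote_bar between -0.11 and -0.055 m))) and (not (horizontal distance between sample_pin_c and mat_c below 0.05 m) or ((x of pin1_c in the frame of tote_bar between -0.095 and 0.095 m and y of pin1_c in the frame of tote_bar between -0.08 and 0.08 m and z of pin1_c in the frame of tote_bar between -0.11 and -0.055 m) and (x of pin2_c in the frame of tote_bar between -0.095 and 0.095 m and y of pin2_c in the frame of tote_bar between -0.08 and 0.08 m and z of pin2_c in the frame of tote_bar between -0.11 and -0.055 m) and (x of pin3_c in the frame of tote_bar between -0.095 and 0.095 m and y of pin3_c in the frame of tote_bar between -0.08 and 0.08 m and z of pin3_c in the frame of tote_bar between -0.11 and -0.055 m) and (x of pin4_c in the frame of tote_bar between -0.095 and 0.095 m and y of pin4_c in the frame of tote_bar between -0.08 and 0.08 m and z of pin4_c in the frame of tote_bar between -0.11 and -0.055 m))) and height (world z) of tote below 0.02 m), for 0.2 s.
2. the loaded carrier hangs by its bar on both prongs (x of tote_bar in the frame of hook_seat between -0.044 and 0.06 m and y of tote_bar in the frame of hook_seat between -0.032 and 0.032 m and z of tote_bar in the frame of hook_seat between -0.015 and 0.015 m and angle between tote_bar's own z axis and vertical below 0.6 rad and angle between the y axis of tote_bar and the y axis of hook_seat, either way round below 0.35 rad and contact force between tote and stand above 1 N and (not (horizontal distance between sample_plain_c and mat_c below 0.05 m) or ((x of plain1_c in the frame of tote_bar between -0.095 and 0.095 m and y of plain1_c in the frame of tote_bar between -0.08 and 0.08 m and z of plain1_c in the frame of tote_bar between -0.11 and -0.055 m) and (x of plain2_c in the frame of tote_bar between -0.095 and 0.095 m and y of plain2_c in the frame of tote_bar between -0.08 and 0.08 m and z of plain2_c in the frame of tote_bar between -0.11 and -0.055 m) and (x of plain3_c in the frame of tote_bar between -0.095 and 0.095 m and y of plain3_c in the frame of tote_bar between -0.08 and 0.08 m and z of plain3_c in the frame of tote_bar between -0.11 and -0.055 m) and (x of plain4_c in the frame of tote_bar between -0.095 and 0.095 m and y of plain4_c in the frame of tote_bar between -0.08 and 0.08 m and z of plain4_c in the frame of tote_bar between -0.11 and -0.055 m))) and (not (horizontal distance between sample_fork_c and mat_c below 0.05 m) or ((x of fork1_c in the frame of tote_bar between -0.095 and 0.095 m and y of fork1_c in the frame of tote_bar between -0.08 and 0.08 m and z of fork1_c in the frame of tote_bar between -0.11 and -0.055 m) and (x of fork2_c in the frame of tote_bar between -0.095 and 0.095 m and y of fork2_c in the frame of tote_bar between -0.08 and 0.08 m and z of fork2_c in the frame of tote_bar between -0.11 and -0.055 m) and (x of fork3_c in the frame of tote_bar between -0.095 and 0.095 m and y of fork3_c in the frame of tote_bar between -0.08 and 0.08 m and z of fork3_c in the frame of tote_bar between -0.11 and -0.055 m) and (x of fork4_c in the frame of tote_bar between -0.095 and 0.095 m and y of fork4_c in the frame of tote_bar between -0.08 and 0.08 m and z of fork4_c in the frame of tote_bar between -0.11 and -0.055 m))) and (not (horizontal distance between sample_pin_c and mat_c below 0.05 m) or ((x of pin1_c in the frame of tote_bar between -0.095 and 0.095 m and y of pin1_c in the frame of tote_bar between -0.08 and 0.08 m and z of pin1_c in the frame of tote_bar between -0.11 and -0.055 m) and (x of pin2_c in the frame of tote_bar between -0.095 and 0.095 m and y of pin2_c in the frame of tote_bar between -0.08 and 0.08 m and z of pin2_c in the frame of tote_bar between -0.11 and -0.055 m) and (x of pin3_c in the frame of tote_bar between -0.095 and 0.095 m and y of pin3_c in the frame of tote_bar between -0.08 and 0.08 m and z of pin3_c in the frame of tote_bar between -0.11 and -0.055 m) and (x of pin4_c in the frame of tote_bar between -0.095 and 0.095 m and y of pin4_c in the frame of tote_bar between -0.08 and 0.08 m and z of pin4_c in the frame of tote_bar between -0.11 and -0.055 m)))), for 0.2 s.
At the end, for the whole second after the job is handed in: All clamps of the sample's shape are in the carrier, all others in the bins; carrier hanging free, swinging gently at most (0.25 m/s), bar on both prongs: height within 15 mm, within 32 mm of midway, from the tips to 60 mm behind the hanging point, square within 20 degrees, tilted under 34 degrees (all of step 2 and (horizontal distance between sample_plain_c and mat_c below 0.05 m or ((x of plain1_c in the frame of bins_in between -0.15 and 0.15 m and y of plain1_c in the frame of bins_in between -0.153 and 0.153 m and z of plain1_c in the frame of bins_in between -0.01 and 0.045 m) and (x of plain2_c in the frame of bins_in between -0.15 and 0.15 m and y of plain2_c in the frame of bins_in between -0.153 and 0.153 m and z of plain2_c in the frame of bins_in between -0.01 and 0.045 m) and (x of plain3_c in the frame of bins_in between -0.15 and 0.15 m and y of plain3_c in the frame of bins_in between -0.153 and 0.153 m and z of plain3_c in the frame of bins_in between -0.01 and 0.045 m) and (x of plain4_c in the frame of bins_in between -0.15 and 0.15 m and y of plain4_c in the frame of bins_in between -0.153 and 0.153 m and z of plain4_c in the frame of bins_in between -0.01 and 0.045 m))) and (horizontal distance between sample_fork_c and mat_c below 0.05 m or ((x of fork1_c in the frame of bins_in between -0.15 and 0.15 m and y of fork1_c in the frame of bins_in between -0.153 and 0.153 m and z of fork1_c in the frame of bins_in between -0.01 and 0.045 m) and (x of fork2_c in the frame of bins_in between -0.15 and 0.15 m and y of fork2_c in the frame of bins_in between -0.153 and 0.153 m and z of fork2_c in the frame of bins_in between -0.01 and 0.045 m) and (x of fork3_c in the frame of bins_in between -0.15 and 0.15 m and y of fork3_c in the frame of bins_in between -0.153 and 0.153 m and z of fork3_c in the frame of bins_in between -0.01 and 0.045 m) and (x of fork4_c in the frame of bins_in between -0.15 and 0.15 m and y of fork4_c in the frame of bins_in between -0.153 and 0.153 m and z of fork4_c in the frame of bins_in between -0.01 and 0.045 m))) and (horizontal distance between sample_pin_c and mat_c below 0.05 m or ((x of pin1_c in the frame of bins_in between -0.15 and 0.15 m and y of pin1_c in the frame of bins_in between -0.153 and 0.153 m and z of pin1_c in the frame of bins_in between -0.01 and 0.045 m) and (x of pin2_c in the frame of bins_in between -0.15 and 0.15 m and y of pin2_c in the frame of bins_in between -0.153 and 0.153 m and z of pin2_c in the frame of bins_in between -0.01 and 0.045 m) and (x of pin3_c in the frame of bins_in between -0.15 and 0.15 m and y of pin3_c in the frame of bins_in between -0.153 and 0.153 m and z of pin3_c in the frame of bins_in between -0.01 and 0.045 m) and (x of pin4_c in the frame of bins_in between -0.15 and 0.15 m and y of pin4_c in the frame of bins_in between -0.153 and 0.153 m and z of pin4_c in the frame of bins_in between -0.01 and 0.045 m))) and linear speed of tote below 0.25 m/s); the robot touches nothing.
It fails at once if a sample, the grease tin or the oil bottle is moved more than 30 mm (distance of any of sample_plain_c, sample_fork_c, sample_pin_c, tin, oil from where it was at the start of the episode above 0.03 m).
Of plain1, plain2, plain3, plain4 only 3 to 4 are there at a start; the rules pass over those that are not, and their reading is None.
Of fork1, fork2, fork3, fork4 only 3 to 4 are there at a start; the rules pass over those that are not, and their reading is None.
Of pin1, pin2, pin3, pin4 only 3 to 4 are there at a start; the rules pass over those that are not, and their reading is None.
At some moment in a run one of tote may be knocked a few centimetres aside while the robot is not near it.
Once in a run the grip may slacken for a moment while it holds something.
It also fails if it takes over 200 s, if anything falls off the work surface, if the arm or the gripper's body presses on something with over 40 N, if the wrist force passes 120 N, or if a joint passes its speed limit or range.

## Working session

There is one attempt and no reset: what is moved stays moved. The work goes in short steps, Python scripts to look and compute and a tool call to move; the robot and the scene stay as the last step left them, time stands still between calls to the robot, and variables do not carry over. Pictures are saved under pics/ and viewed, at most 14 in all, crops included, and the job is handed in when it is done.

Besides the shell and the picture viewer there is one more tool, called after "Call:" as name(argument=value, ...) on one line, values as JSON. play_rows: Moves the arm, as the interface text tells. Its arguments: {"type":"object","properties":{"plan":{"type":"array","items":{"type":"number"}},"squeeze":{"type":"number"}},"required":["plan"]}

```bash
mkdir -p pics; ls; python3 - <<'E'
from workcell import status, viewer, manip
import cv2
o=status.get_obs();print({k:o[k] for k in("clock","position","ee_rot","grip_width")},manip.tip_extent)
for n in("top","scene"):
    cv2.imwrite(f"pics/{n}0.png",viewer.camera(n)[:,:,::-1]);m=viewer.camera_model(n);print(n,m)
E
```

```text
pics
{'clock': 0.0, 'position': array([ 0.26139954, -0.56730756,  0.24450668]), 'ee_rot': array([ 9.76781661e-01,  2.14235982e-01, -1.89431314e-04, -7.03953070e-04]), 'grip_width': 1.0011432472830024} 0.014
top {'fx': 430.70434319735756, 'fy': 430.70434319735756, 'cx': 284.1563102237369, 'cy': 205.64629678825744, 'R': array([[ 0.00801254, -0.99992463, -0.00930231],
       [-0.99143109, -0.00673083, -0.13045726],
       [ 0.13038482,  0.0102679 , -0.99141029]]), 't': array([0.01098582, 0.60268633, 1.14530523])}
scene {'fx': 510.1499124682241, 'fy': 510.1499124682241, 'cx': 270.08817446994425, 'cy': 208.34888224950677, 'R': array([[ 0.0069532 ,  0.99980145, -0.01867388],
       [ 0.72744144, -0.0178707 , -0.68593702],
       [-0.68613454, -0.00881469, -0.72742126]]), 't': array([ 0.00334171, -0.3493513 ,  1.62367608])}
```

View pics/top0.png

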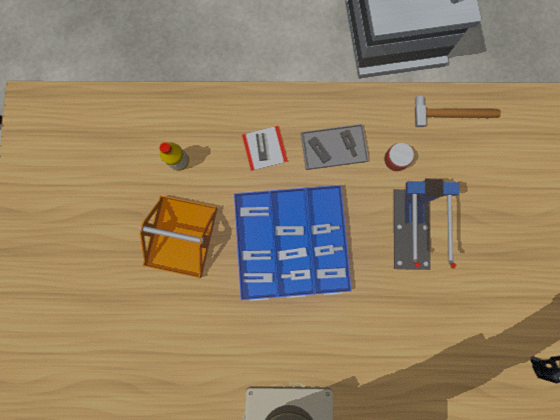

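View pics/scene0.png

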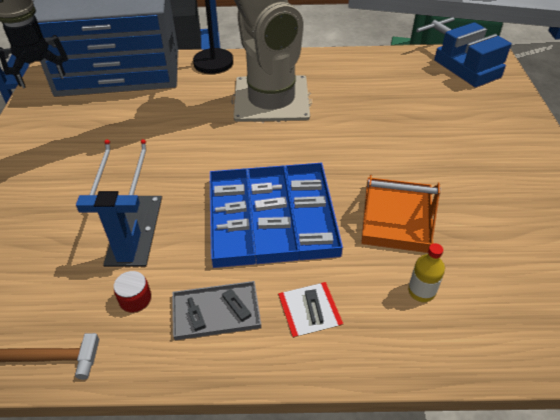

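The mat sample at top (263,147) is dark with what looks like an open slot, so a fork. The tray holds the pin and plain samples. The bins hold 10 clamps. I'll zoom in to classify them.

```bash
cat > h.py <<'E'
import numpy as np, cv2
from workcell import status, viewer, manip
def ray(m,uv,z):
    """pixels (N,2) cast on plane z -> world (N,3)"""
    uv=np.atleast_2d(np.float64(uv)); d=np.c_[(uv[:,0]-m['cx'])/m['fx'],(uv[:,1]-m['cy'])/m['fy'],np.ones(len(uv))]@m['R']
    c=-m['R'].T@m['t']; return c+d*((z-c[2])/d[:,2])[:,None]
def proj(m,X):
    p=np.atleast_2d(X)@m['R'].T+m['t']; return np.c_[m['fx']*p[:,0]/p[:,2]+m['cx'],m['fy']*p[:,1]/p[:,2]+m['cy']]
E
python3 - <<'E'
from h import *
im=cv2.imread('pics/top0.png'); m=viewer.camera_model('top')
a=cv2.resize(im[120:305,230:360],None,fx=4,fy=4,interpolation=cv2.INTER_CUBIC)
a=a[:,:]; 
s=cv2.imread('pics/scene0.png')[160:340,165:345]; 
cv2.imwrite('pics/c.png',cv2.hconcat([cv2.resize(a,(400,570)),cv2.resize(s,(400,570)) ]))
hsv=cv2.cvtColor(im,cv2.COLOR_BGR2HSV)
mk=((hsv[...,1]<70)&(hsv[...,2]>110)).astype(np.uint8); mk[:185]=0;mk[305:]=0;mk[:,:230]=0;mk[:,355:]=0
n,l,st,ce=cv2.connectedComponentsWithStats(mk)
for i in range(1,n):
    if st[i,4]>60:
        r=cv2.minAreaRect(cv2.findContours((l==i).astype(np.uint8),0,2)[0][0])
        b=cv2.boxPoints(r); w=ray(m,b,.016); L=sorted([(np.linalg.norm(w[k]-w[k-1]),k) for k in range(4)])[-1]; d=w[L[1]]-w[L[1]-1]
        print(st[i],np.round(ray(m,[r[0]],.016)[0][:2],3),'len',L[0].round(3),'dir',np.degrees(np.arctan2(d[1],d[0])).round(1)%180)
# tote orange, bins blue
for nm,q,z in(('orange',(hsv[...,0]>5)&(hsv[...,0]<17)&(hsv[...,1]>200)&(hsv[...,2]>120),.0),('blue',(hsv[...,0]>105)&(hsv[...,0]<125)&(hsv[...,1]>140),.035)):
    q=q.astype(np.uint8); q[:180]=0;q[310:]=0; q[:,380:]=0
    n,l,st,ce=cv2.connectedComponentsWithStats(q)
    i=1+np.argmax(st[1:,4]); r=cv2.minAreaRect(cv2.findContours((l==i).astype(np.uint8),0,2)[0][0]);print(nm,st[i],cv2.boxPoints(r).round(),ray(m,cv2.boxPoints(r),z)[:,:2].round(3).tolist())
E
```

```text
[233 193  12 108 124] [0.49  0.147] len 0.298 dir 6.900000000000006
[240 207  29  10 204] [0.589 0.1  ] len 0.079 dir 90.4
[311 224  29  10 165] [ 0.543 -0.099] len 0.078 dir 96.8
[276 226  28   9 213] [0.537 0.   ] len 0.075 dir 90.4
[314 245  29  11 168] [ 0.485 -0.107] len 0.078 dir 98.5
[278 248  29  12 203] [ 0.473 -0.006] len 0.078 dir 99.4
[242 251  29   9 162] [0.467 0.092] len 0.078 dir 90.4
[317 268  29  10 207] [ 0.421 -0.114] len 0.078 dir 93.6
[281 270  29  10 181] [ 0.415 -0.016] len 0.078 dir 95.2
[244 273  29  10 198] [0.406 0.086] len 0.077 dir 90.5
orange [157 197  52  37 499] [[156. 227.]
 [164. 197.]
 [211. 209.]
 [204. 239.]] [[0.544, 0.378], [0.631, 0.361], [0.597, 0.224], [0.512, 0.242]]
blue [ 235  186  115  113 8544] [[233. 194.]
 [341. 185.]
 [350. 291.]
 [241. 299.]] [[0.636, 0.158], [0.662, -0.143], [0.374, -0.163], [0.349, 0.129]]
```

View pics/c.png

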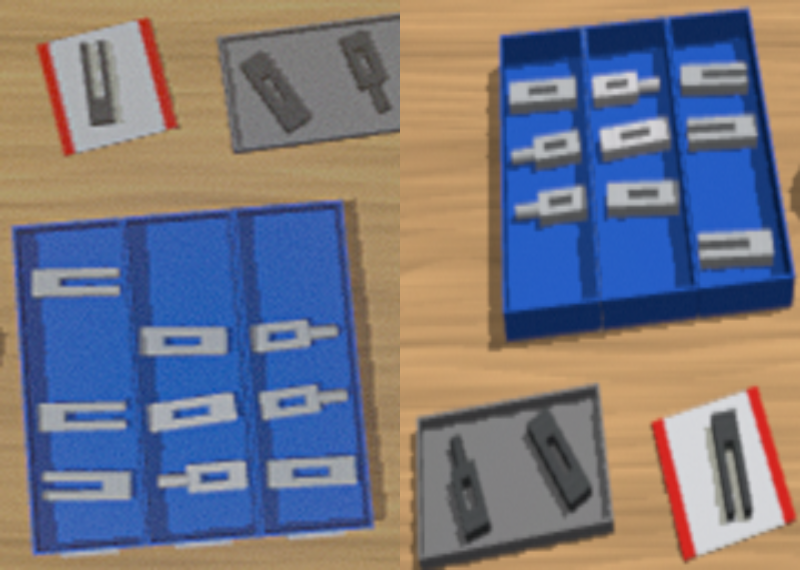

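The mat sample is a fork, with its slot open at one end. The forks in the bins are the three in the +y bin, at about (0.589,0.100), (0.467,0.092) and (0.406,0.086). Plain and pin have three each. Next I'll move above the forks and measure them with the wrist camera.

```bash
cat >> h.py <<'E'
from scipy.spatial.transform import Rotation as Rn
def rel(*wps):
    """world waypoints (x,y,z,theta deg of tool x axis, tool down) -> rows in current tool axes"""
    o=status.get_obs(); R=Rn.from_quat(o['ee_rot']); print('t',round(float(o['clock']),2),'pos',np.round(o['position'],4),'th',np.degrees(np.arctan2(*R.as_matrix()[[1,0],0])).round(2),'w',round(float(o['grip_width']),3),'F',np.round(o['ft_force'],1))
    for x,y,z,th in wps:
        T=Rn.from_matrix(np.c_[[np.cos(np.radians(th)),np.sin(np.radians(th)),0],[np.sin(np.radians(th)),-np.cos(np.radians(th)),0],[0,0,-1]])
        print((x,y,z,th),np.round((R.inv()*T).as_rotvec(degrees=True),1).tolist(),np.round(R.inv().apply(np.array([x,y,z])-o['position']),4).tolist())
E
python3 -c "
from h import *
rel((.262,-.568,.32,24.7),(.48,.09,.32,92))
m=viewer.camera_model('wrist');print(-m['R'].T@m['t'],m['R'],m['fx'])"
```

```text
t 0.1 pos [ 0.2614 -0.5674  0.2446] th 24.74 w 0.999 F [-0.1  1.2 -0.5]
(0.262, -0.568, 0.32, 24.7) [-0.1, 0.0, 0.0] [0.0002, 0.0007, -0.0754]
(0.48, 0.09, 0.32, 92) [-0.1, -0.0, -67.3] [0.4736, -0.5056, -0.0748]
[ 0.31996082 -0.54061176  0.37253726] [[ 0.41852346 -0.90820477 -0.00148421]
 [-0.87724574 -0.40467875  0.25821508]
 [-0.23511279 -0.10676705 -0.96608632]] 328.7610258259892
```

Call:
play_rows(plan=[0,0,0,0,0,-0.06,0.55,0,0,0,0,0,-0.075,0.55,0,0,-67.3,0.474,-0.506,-0.075,0.55,0,0,-67.3,0.474,-0.506,-0.075,0.55,0,0,-67.3,0.474,-0.506,-0.075,0.55,0,0,-67.3,0.474,-0.506,-0.075,0.55,0,0,-67.3,0.474,-0.506,-0.075,0.55,0,0,-67.3,0.474,-0.506,-0.075,0.55,0,0,-67.3,0.474,-0.506,-0.075,0.55,0,0,-67.3,0.474,-0.506,-0.075,0.55,0,0,-67.3,0.474,-0.506,-0.075,0.55,0,0,-67.3,0.474,-0.506,-0.075,0.55,0,0,-67.3,0.474,-0.506,-0.075,0.55,0,0,-67.3,0.474,-0.506,-0.075,0.55,0,0,-67.3,0.474,-0.506,-0.075,0.55,0,0,-67.3,0.474,-0.506,-0.075,0.55,0,0,-67.3,0.474,-0.506,-0.075,0.55,0,0,-67.3,0.474,-0.506,-0.075,0.55,0,0,-67.3,0.474,-0.506,-0.075,0.55])

```text
clock: 2.48
position: [0.4803, 0.09, 0.3204]
ee_rot: [0.695, 0.719, -0.0, 0.0]
ft_force: [0.4, -0.1, 0.1]
grip_width: 0.554
grasp_force: 0.0
```

```bash
cat >> h.py <<'E'
def bright(im,m,z,amin=400,smax=60,vmin=130):
    hsv=cv2.cvtColor(im,cv2.COLOR_RGB2HSV); q=((hsv[...,1]<smax)&(hsv[...,2]>vmin)).astype(np.uint8)
    for c in cv2.findContours(q,0,2)[0]:
        if cv2.contourArea(c)<amin: continue
        w=ray(m,c[:,0,:],z)[:,:2]; r=cv2.minAreaRect((w*1000).astype(np.float32)); b=cv2.boxPoints(r)
        e=[b[1]-b[0],b[2]-b[1]]; e=max(e,key=np.linalg.norm)
        print('px',c[:,0].mean(0).round(),'ctr',np.round(np.array(r[0])/1000,4),'size',np.round(r[1],1),'dir',np.degrees(np.arctan2(e[1],e[0])).round(1)%180)
E
python3 - <<'E'
from h import *
m=viewer.camera_model('wrist');im=viewer.camera('wrist');cv2.imwrite('pics/w1.png',im[:,:,::-1]);rel();bright(im,m,.016)
E
```

```text
t 2.52 pos [0.4803 0.0901 0.3204] th 92.02 w 0.547 F [ 0.6  0.  -0.1]
px [235. 311.] ctr [ 0.4202 -0.1143] size [24.4 76.6] dir 93.5
px [277. 305.] ctr [ 0.484  -0.1067] size [23.8 74.8] dir 98.8
px [483. 290.] ctr [ 0.7646 -0.075 ] size [94.2 73.7] dir 7.8
px [232. 247.] ctr [ 0.4145 -0.0166] size [24.4 78. ] dir 96.1
px [272. 238.] ctr [ 0.4724 -0.0057] size [24.4 77.4] dir 99.0
px [320. 227.] ctr [0.5356 0.0016] size [24.2 75.6] dir 90.5
px [490. 188.] ctr [0.7659 0.0773] size [107.3  82.7] dir 14.9
px [ 12. 209.] ctr [0.1054 0.0335] size [159.1  27. ] dir 89.3
px [224. 171.] ctr [0.4058 0.0871] size [23.9 76.9] dir 91.3
px [272. 172.] ctr [0.4671 0.0933] size [23.3 76.6] dir 92.0
px [364. 168.] ctr [0.5884 0.1002] size [24.3 79. ] dir 91.3
px [314.  20.] ctr [0.5127 0.2741] size [41.2 14.3] dir 80.0
```

View pics/w1.png

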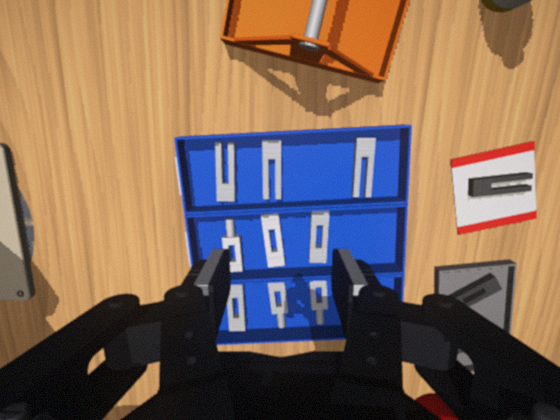

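All three forks are confirmed in the +y bin (px 224, 272 and 364, row 170), with good fits. Next I'll measure the carrier bar and the hook from the top view.

```bash
cat >> h.py <<'E'
def bar(im,m,roi=(190,100,280,232),z=.105):
    """steel bar in top picture -> (mid xy, dir of y axis deg, length)"""
    x0=roi; a=im[roi[0]:roi[2],roi[1]:roi[3]]; hsv=cv2.cvtColor(a,cv2.COLOR_RGB2HSV)
    q=((hsv[...,1]<60)&(hsv[...,2]>90)).astype(np.uint8); q=cv2.morphologyEx(q,cv2.MORPH_OPEN,np.ones((2,2)))
    c=max(cv2.findContours(q,0,2)[0],key=cv2.contourArea)[:,0,:]+[roi[1],roi[0]]
    w=ray(m,c,z)[:,:2]; r=cv2.minAreaRect((w*1000).astype(np.float32)); b=cv2.boxPoints(r); e=max([b[1]-b[0],b[2]-b[1]],key=np.linalg.norm)
    print('bar mid',np.round(np.array(r[0])/1000,4),'size',np.round(r[1],1),'dir',np.degrees(np.arctan2(e[1],e[0])).round(1)%180,'px',c.min(0),c.max(0))
E
python3 - <<'E'
from h import *
m=viewer.camera_model('top');im=cv2.imread('pics/top0.png')[:,:,::-1].copy()
bar(im,m); im2=viewer.camera('top'); bar(im2,m)
hsv=cv2.cvtColor(im,cv2.COLOR_RGB2HSV); q=((hsv[...,1]>150)&((hsv[...,0]<6)|(hsv[...,0]>174))&(hsv[...,2]>90)).astype(np.uint8); q[:200]=0;q[:,:390]=0
n,l,st,ce=cv2.connectedComponentsWithStats(q)
print([(ce[i].round(1),st[i,4],ray(m,[ce[i]],.199)[0].round(4)) for i in range(1,n)])
# prongs: grey thin, rows 195-262
q=((hsv[...,1]<60)&(hsv[...,2]>130)).astype(np.uint8); 
for r in (205,220,235,250):
    u=np.flatnonzero(q[r,405:470])+405; print(r,u, [ray(m,[(k.mean(),r)],.185)[0].round(3)[:2] for k in np.split(u,np.flatnonzero(np.diff(u)>3)+1) if len(k)])
E
```

```text
bar mid [0.5157 0.3041] size [149.8  14.1] dir 79.2 px [144 227] [200 242]
bar mid [0.5024 0.2635] size [200.6 225.4] dir 91.4 px [144 201] [231 279]
[(array([416.8, 264.1]), np.int32(21), array([ 0.4463, -0.2963,  0.199 ])), (array([452.7, 264.9]), np.int32(15), array([ 0.4451, -0.3796,  0.199 ]))]
205 [413 414 415 447 448 449 450 451] [array([ 0.587, -0.298]), array([ 0.588, -0.382])]
220 [413 414 415 416 448 449 450 451] [array([ 0.551, -0.298]), array([ 0.552, -0.382])]
235 [413 414 415 416 449 450 451] [array([ 0.515, -0.297]), array([ 0.516, -0.381])]
250 [414 415 416 449 450 451 452] [array([ 0.479, -0.297]), array([ 0.48 , -0.381])]
```

```bash
python3 -c "
from h import *
rel((.5884,.1005,.08,91.3),(.5884,.1005,.02,91.3),(.5884,.1005,.17,91.3))"
```

```text
t 2.58 pos [0.4803 0.0902 0.3203] th 92.03 w 0.551 F [-0.4 -0.4  0.3]
(0.5884, 0.1005, 0.08, 91.3) [0.0, 0.0, 0.7] [0.0065, 0.1084, 0.2403]
(0.5884, 0.1005, 0.02, 91.3) [0.0, 0.0, 0.7] [0.0065, 0.1084, 0.3003]
(0.5884, 0.1005, 0.17, 91.3) [0.0, 0.0, 0.7] [0.0065, 0.1084, 0.1503]
```

Call:
play_rows(plan=[0,0,0.7,0.0065,0.108,0.1,0.55,0,0,0.7,0.0065,0.108,0.17,0.55,0,0,0.7,0.0065,0.108,0.2,0.55,0,0,0.7,0.0065,0.108,0.24,0.55,0,0,0.7,0.0065,0.108,0.26,0.55,0,0,0.7,0.0065,0.108,0.28,0.55,0,0,0.7,0.0065,0.108,0.29,0.55,0,0,0.7,0.0065,0.108,0.3,0.55,0,0,0.7,0.0065,0.108,0.3,0.55,0,0,0.7,0.0065,0.108,0.3,0.1,0,0,0.7,0.0065,0.108,0.3,0.1,0,0,0.7,0.0065,0.108,0.3,0.1,0,0,0.7,0.0065,0.108,0.3,0.1,0,0,0.7,0.0065,0.108,0.28,0.1,0,0,0.7,0.0065,0.108,0.24,0.1,0,0,0.7,0.0065,0.108,0.2,0.1,0,0,0.7,0.0065,0.108,0.15,0.1,0,0,0.7,0.0065,0.108,0.15,0.1], squeeze=70)

```text
clock: 4.82
position: [0.59, 0.1017, 0.1758]
ee_rot: [0.699, 0.715, 0.003, 0.003]
ft_force: [0.1, 0.1, -2.3]
grip_width: 0.256
grasp_force: 69.1
```

```bash
python3 -c "
from h import *
rel((.5707,.2936,.17,79.2),(.5707,.2936,.04,79.2))
bar(viewer.camera('top'),viewer.camera_model('top'))"
```

```text
t 4.83 pos [0.59   0.1017 0.1758] th 91.36 w 0.256 F [ 0.1  0.1 -2.3]
(0.5707, 0.2936, 0.17, 79.2) [0.4, -0.1, 12.2] [0.1923, -0.0148, 0.0058]
(0.5707, 0.2936, 0.04, 79.2) [0.4, -0.1, 12.2] [0.1922, -0.0158, 0.1358]
bar mid [0.5599 0.1902] size [149.7  75.9] dir 1.4 px [202 190] [231 247]
```

```bash
python3 -c "
from h import *
bar(viewer.camera('top'),viewer.camera_model('top'),(190,100,280,204))
rel((.5707,.2936,.17,79.2),(.5707,.2936,.04,79.2))"
```

```text
bar mid [0.5157 0.3041] size [149.8  14.1] dir 79.2 px [144 227] [200 242]
t 4.92 pos [0.5881 0.1006 0.1713] th 91.34 w 0.253 F [ 0.1 -1.1 -2. ]
(0.5707, 0.2936, 0.17, 79.2) [0.1, 0.0, 12.1] [0.1934, -0.0129, 0.0012]
(0.5707, 0.2936, 0.04, 79.2) [0.1, 0.0, 12.1] [0.1934, -0.013, 0.1312]
```

Call:
play_rows(plan=[0,0,12,0.06,-0.004,0.001,0.1,0,0,12,0.12,-0.008,0.001,0.1,0,0,12,0.17,-0.011,0.001,0.1,0,0,12,0.193,-0.013,0.001,0.1,0,0,12,0.193,-0.013,0.001,0.1,0,0,12,0.193,-0.013,0.001,0.1,0,0,12,0.193,-0.013,0.04,0.1,0,0,12,0.193,-0.013,0.08,0.1,0,0,12,0.193,-0.013,0.11,0.1,0,0,12,0.193,-0.013,0.131,0.1,0,0,12,0.193,-0.013,0.131,0.1,0,0,12,0.193,-0.013,0.131,0.1,0,0,12,0.193,-0.013,0.131,0.42,0,0,12,0.193,-0.013,0.131,0.42,0,0,12,0.193,-0.013,0.131,0.42,0,0,12,0.193,-0.013,0.1,0.42,0,0,12,0.193,-0.013,0.06,0.42,0,0,12,0.193,-0.013,0,0.42,0,0,12,0.193,-0.013,0,0.42,0,0,12,0.193,-0.013,0,0.42])

```text
clock: 7.42
position: [0.5699, 0.2935, 0.1699]
ee_rot: [0.77, 0.639, -0.0, -0.0]
ft_force: [0.4, -0.3, -0.4]
grip_width: 0.419
grasp_force: 0.0
```

```bash
python3 - <<'E'
from h import *
bar(viewer.camera('top'),viewer.camera_model('top'),(190,100,280,204))
cv2.imwrite('pics/w2.png',viewer.camera('wrist')[:,:,::-1])
rel((.4671,.0935,.16,92),(.4671,.0935,.02,92))
E
```

```text
bar mid [0.5223 0.3549] size [358.6 160.7] dir 47.0 px [100 190] [203 279]
t 7.53 pos [0.5697 0.293  0.1688] th 79.36 w 0.422 F [ 0.1 -0.2  0.8]
(0.4671, 0.0935, 0.16, 92) [-0.1, 0.1, -12.6] [-0.215, -0.064, 0.0092]
(0.4671, 0.0935, 0.02, 92) [-0.1, 0.1, -12.6] [-0.2148, -0.0637, 0.1492]
```

View pics/w2.png

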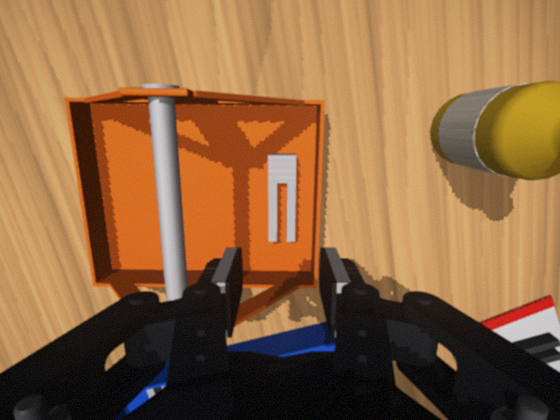

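The first fork lies flat in the +x half of the tray (px 282,200). On to the second fork.

Call:
play_rows(plan=[0,0,-12.6,-0.05,-0.015,0.009,0.5,0,0,-12.6,-0.11,-0.032,0.009,0.5,0,0,-12.6,-0.16,-0.048,0.009,0.5,0,0,-12.6,-0.215,-0.064,0.009,0.5,0,0,-12.6,-0.215,-0.064,0.04,0.5,0,0,-12.6,-0.215,-0.064,0.08,0.5,0,0,-12.6,-0.215,-0.064,0.11,0.5,0,0,-12.6,-0.215,-0.064,0.13,0.5,0,0,-12.6,-0.215,-0.064,0.149,0.5,0,0,-12.6,-0.215,-0.064,0.149,0.5,0,0,-12.6,-0.215,-0.064,0.149,0.1,0,0,-12.6,-0.215,-0.064,0.149,0.1,0,0,-12.6,-0.215,-0.064,0.149,0.1,0,0,-12.6,-0.215,-0.064,0.149,0.1,0,0,-12.6,-0.215,-0.064,0.12,0.1,0,0,-12.6,-0.215,-0.064,0.08,0.1,0,0,-12.6,-0.215,-0.064,0.03,0.1,0,0,-12.6,-0.215,-0.064,0,0.1,0,0,-12.6,-0.215,-0.064,0,0.1,0,0,-12.6,-0.215,-0.064,0,0.1])

```text
clock: 10.02
position: [0.4674, 0.0935, 0.1696]
ee_rot: [0.695, 0.719, -0.0, 0.0]
ft_force: [-1.0, -0.5, -2.2]
grip_width: 0.252
grasp_force: 69.2
```

```bash
python3 - <<'E'
from h import *
bar(viewer.camera('top'),viewer.camera_model('top'),(190,100,280,204))
rel((.4607,.3146,.17,79.2),(.4607,.3146,.04,79.2))
E
```

```text
bar mid [0.4811 0.3012] size [ 81.9 158.4] dir 91.4 px [142 232] [203 264]
t 10.07 pos [0.4672 0.0935 0.1693] th 91.93 w 0.252 F [-0.   0.2 -1.7]
(0.4607, 0.3146, 0.17, 79.2) [-0.1, 0.0, 12.7] [0.2212, 0.0009, -0.0008]
(0.4607, 0.3146, 0.04, 79.2) [-0.1, 0.0, 12.7] [0.2212, 0.0011, 0.1292]
```

```bash
python3 - <<'E'
from h import *
a=viewer.camera('top'); b=cv2.imread('pics/top0.png')
cv2.imwrite('pics/t3.png',cv2.resize(cv2.vconcat([a[185:290,120:300,::-1].copy(),b[185:290,120:300]]),None,fx=2.8,fy=2.8))
E
```

```text
(no output)
```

View pics/t3.png

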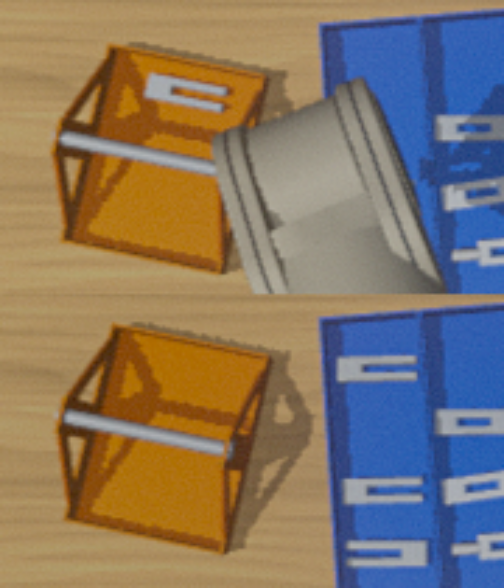

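The carrier was knocked about 13 mm towards −x. I'll move above its −x half, re-measure with the wrist camera, then place.

Call:
play_rows(plan=[0,0,12.7,0.06,0.003,-0.03,0.1,0,0,12.7,0.12,0.006,-0.03,0.1,0,0,12.7,0.17,0.01,-0.03,0.1,0,0,12.7,0.221,0.014,-0.03,0.1,0,0,12.7,0.221,0.014,-0.03,0.1,0,0,12.7,0.221,0.014,-0.03,0.1,0,0,12.7,0.221,0.014,-0.03,0.1])

```text
clock: 11.0
position: [0.4748, 0.3137, 0.1998]
ee_rot: [0.771, 0.637, -0.001, 0.0]
ft_force: [0.4, 0.1, -0.4]
grip_width: 0.257
grasp_force: 69.2
```

```bash
python3 - <<'E'
from h import *
m=viewer.camera_model('wrist');a=viewer.camera('wrist');cv2.imwrite('pics/w3.png',a[:,:,::-1]);rel();bright(a,m,.105,vmin=110)
E
```

```text
t 11.05 pos [0.4749 0.3137 0.2   ] th 79.12 w 0.25 F [ 0.2  0.1 -1.4]
px [541. 344.] ctr [0.6556 0.1675] size [28.1 55.8] dir 91.5
px [275. 262.] ctr [0.4696 0.2902] size [88.8 39.8] dir 79.1
px [381. 195.] ctr [0.5453 0.3165] size [55.2 17.3] dir 79.1
px [326. 196.] ctr [0.5078 0.3306] size [104.2  13.1] dir 79.1
```

View pics/w3.png

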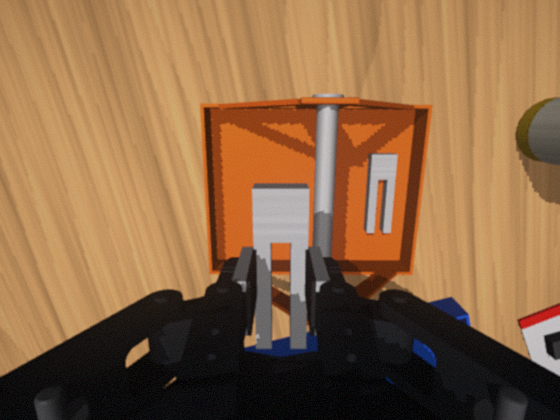

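The bar axis is now at 79.1° with its middle at about (0.503, 0.306), and the held fork is secure. I'll place it at (0.448, 0.3166).

```bash
python3 -c "
from h import *
rel((.448,.3166,.2,79.1),(.448,.3166,.04,79.1))"
```

```text
t 11.05 pos [0.4749 0.3137 0.2   ] th 79.12 w 0.25 F [ 0.2  0.1 -1.4]
(0.448, 0.3166, 0.2, 79.1) [0.0, 0.1, 0.0] [-0.0022, -0.0269, 0.0]
(0.448, 0.3166, 0.04, 79.1) [0.0, 0.1, 0.0] [-0.0021, -0.027, 0.16]
```

Call:
play_rows(plan=[0,0,0,-0.002,-0.027,0,0.1,0,0,0,-0.002,-0.027,0,0.1,0,0,0,-0.002,-0.027,0.04,0.1,0,0,0,-0.002,-0.027,0.08,0.1,0,0,0,-0.002,-0.027,0.11,0.1,0,0,0,-0.002,-0.027,0.14,0.1,0,0,0,-0.002,-0.027,0.16,0.1,0,0,0,-0.002,-0.027,0.16,0.1,0,0,0,-0.002,-0.027,0.16,0.1,0,0,0,-0.002,-0.027,0.16,0.42,0,0,0,-0.002,-0.027,0.16,0.42,0,0,0,-0.002,-0.027,0.16,0.42,0,0,0,-0.002,-0.027,0.12,0.42,0,0,0,-0.002,-0.027,0.07,0.42,0,0,0,-0.002,-0.027,0.01,0.42,0,0,0,-0.002,-0.027,0,0.42,0,0,0,-0.002,-0.027,0,0.42,0,0,0,-0.002,-0.027,0,0.42])

```text
clock: 13.3
position: [0.4472, 0.3175, 0.1987]
ee_rot: [0.77, 0.638, -0.001, -0.0]
ft_force: [-1.0, 0.7, -0.2]
grip_width: 0.422
grasp_force: 0.0
```

```bash
python3 -c "
from h import *
rel((.4058,.0873,.16,91.3),(.4058,.0873,.02,91.3))"
```

```text
t 13.3 pos [0.4472 0.3175 0.1987] th 79.22 w 0.422 F [-1.   0.7 -0.2]
(0.4058, 0.0873, 0.16, 91.3) [-0.1, 0.1, -12.1] [-0.2338, 0.0024, 0.0391]
(0.4058, 0.0873, 0.02, 91.3) [-0.1, 0.1, -12.1] [-0.2336, 0.0026, 0.1791]
```

Call:
play_rows(plan=[0,0,-12,-0.06,0.001,0.01,0.5,0,0,-12,-0.12,0.001,0.02,0.5,0,0,-12,-0.18,0.002,0.03,0.5,0,0,-12,-0.234,0.003,0.039,0.5,0,0,-12,-0.234,0.003,0.07,0.5,0,0,-12,-0.234,0.003,0.11,0.5,0,0,-12,-0.234,0.003,0.14,0.5,0,0,-12,-0.234,0.003,0.16,0.5,0,0,-12,-0.234,0.003,0.179,0.5,0,0,-12,-0.234,0.003,0.179,0.5,0,0,-12,-0.234,0.003,0.179,0.1,0,0,-12,-0.234,0.003,0.179,0.1,0,0,-12,-0.234,0.003,0.179,0.1,0,0,-12,-0.234,0.003,0.179,0.1,0,0,-12,-0.234,0.003,0.15,0.1,0,0,-12,-0.234,0.003,0.11,0.1,0,0,-12,-0.234,0.003,0.06,0.1,0,0,-12,-0.234,0.003,0.01,0.1,0,0,-12,-0.234,0.003,0,0.1,0,0,-12,-0.234,0.003,0,0.1])

```text
clock: 15.8
position: [0.4068, 0.0874, 0.2001]
ee_rot: [0.7, 0.715, -0.0, 0.001]
ft_force: [-0.7, 0.1, -2.2]
grip_width: 0.258
grasp_force: 69.2
```

```bash
python3 -c "
from h import *
rel((.45,.316,.2,79.1))"
```

```text
t 15.8 pos [0.4068 0.0874 0.2001] th 91.21 w 0.258 F [-0.7  0.1 -2.2]
(0.45, 0.316, 0.2, 79.1) [0.1, 0.1, 12.1] [0.2276, 0.048, -0.0001]
```

Call:
play_rows(plan=[0,0,12,0.06,0.012,0,0.1,0,0,12,0.12,0.024,0,0.1,0,0,12,0.18,0.036,0,0.1,0,0,12,0.228,0.048,0,0.1,0,0,12,0.228,0.048,0,0.1,0,0,12,0.228,0.048,0,0.1,0,0,12,0.228,0.048,0,0.1])

```text
clock: 16.68
position: [0.4495, 0.3155, 0.199]
ee_rot: [0.77, 0.637, -0.001, 0.0]
ft_force: [0.1, -0.7, -0.9]
grip_width: 0.254
grasp_force: 69.2
```

```bash
python3 - <<'E'
from h import *
m=viewer.camera_model('wrist');a=viewer.camera('wrist');cv2.imwrite('pics/w4.png',a[:,:,::-1]);rel((.448,.3166,.2,79.1),(.448,.3166,.053,79.1));bright(a,m,.105,vmin=110)
E
```

```text
t 16.73 pos [0.4499 0.3153 0.1995] th 79.16 w 0.251 F [ 1.  -0.3 -1.1]
(0.448, 0.3166, 0.2, 79.1) [-0.0, 0.1, 0.1] [0.001, -0.0021, -0.0005]
(0.448, 0.3166, 0.053, 79.1) [-0.0, 0.1, 0.1] [0.0012, -0.002, 0.1465]
px [418. 195.] ctr [0.5451 0.3156] size [55.6 17.4] dir 79.6
px [278. 240.] ctr [0.4468 0.3039] size [118.1  39.7] dir 78.0
px [374. 208.] ctr [0.5145 0.3106] size [140.2  13.5] dir 79.3
```

View pics/w4.png

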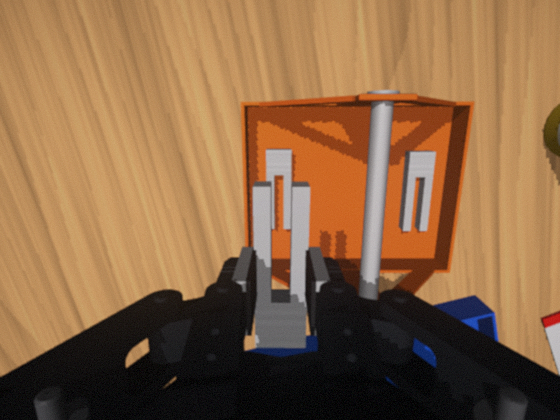

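```bash
python3 - <<'E'
from h import *
m=viewer.camera_model('wrist');print(ray(m,[(279,150),(290,228),(268,228)],.016).round(4),ray(m,[(248,103),(472,103),(450,271),(250,272)],.032).round(4))
E
```

```text
[[0.4551 0.3539 0.016 ]
 [0.4513 0.2765 0.016 ]
 [0.4298 0.2806 0.016 ]] [[0.4368 0.3991 0.032 ]
 [0.625  0.3631 0.032 ]
 [0.5976 0.2089 0.032 ]
 [0.4051 0.2445 0.032 ]]
```

Placing the earlier clamps nudged the tray against the bar by about 10 mm. It is now centred at about (0.515, 0.304), and fork 2 lies at (0.448, 0.316). I'll drop the third on top of it from just above the rim, clear of the bar.

Call:
play_rows(plan=[0,0,0,0.001,0.001,0.03,0.1,0,0,0,0.001,0.001,0.07,0.1,0,0,0,0.001,0.001,0.1,0.1,0,0,0,0.001,0.001,0.125,0.1,0,0,0,0.001,0.001,0.146,0.1,0,0,0,0.001,0.001,0.146,0.1,0,0,0,0.001,0.001,0.146,0.1,0,0,0,0.001,0.001,0.146,0.38,0,0,0,0.001,0.001,0.146,0.38,0,0,0,0.001,0.001,0.146,0.38,0,0,0,0.001,0.001,0.11,0.38,0,0,0,0.001,0.001,0.06,0.38,0,0,0,0.001,0.001,0,0.38,0,0,0,0.001,0.001,-0.02,0.38,0,0,0,0.001,0.001,-0.02,0.38,0,0,0,0.001,0.001,-0.02,0.38])

```text
clock: 18.73
position: [0.4506, 0.3169, 0.2189]
ee_rot: [0.77, 0.638, -0.001, 0.0]
ft_force: [-0.3, -0.3, 0.1]
grip_width: 0.382
grasp_force: 0.0
```

```bash
python3 - <<'E'
from h import *
m=viewer.camera_model('wrist');a=viewer.camera('wrist');cv2.imwrite('pics/w5.png',a[:,:,::-1]);rel();bright(a,m,.105,vmin=110)
E
```

```text
t 18.77 pos [0.4505 0.317  0.2187] th 79.24 w 0.38 F [-0.9 -0.2 -0.1]
px [545. 336.] ctr [0.6497 0.1596] size [22.9 61.3] dir 91.6
px [409. 190.] ctr [0.5474 0.3146] size [56.4 17.8] dir 79.3
px [280. 174.] ctr [0.4527 0.3337] size [58.6 20.5] dir 79.4
px [367. 196.] ctr [0.5147 0.3121] size [135.9  13.7] dir 79.3
```

View pics/w5.png

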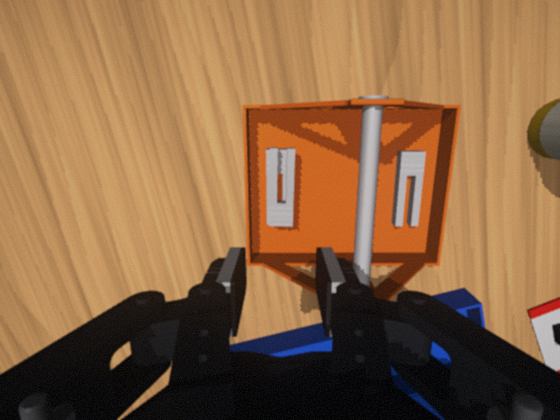

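All three forks are in the tray: two stacked at px (280,187) and one at (409,190). The bar middle is at about (0.513, 0.305), direction 79.3°. Next I'll grasp the bar.

```bash
python3 -c "
from h import *
bar(viewer.camera('top'),viewer.camera_model('top'),(190,100,280,180))
rel((.5133,.305,.2,79.3),(.5133,.305,.096,79.3))"
```

```text
bar mid [0.4509 0.4247] size [ 96.7 128.2] dir 90.5 px [100 241] [148 279]
t 18.82 pos [0.4505 0.3171 0.2188] th 79.25 w 0.379 F [-0.   0.1 -0.3]
(0.5133, 0.305, 0.2, 79.3) [-0.1, 0.1, -0.1] [-0.0001, 0.064, 0.0187]
(0.5133, 0.305, 0.096, 79.3) [-0.1, 0.1, -0.1] [0.0, 0.0642, 0.1227]
```

Call:
play_rows(plan=[0,0,0,0,0.03,0,0.6,0,0,0,0,0.064,0.01,0.6,0,0,0,0,0.064,0.03,0.6,0,0,0,0,0.064,0.06,0.6,0,0,0,0,0.064,0.09,0.6,0,0,0,0,0.064,0.11,0.6,0,0,0,0,0.064,0.122,0.6,0,0,0,0,0.064,0.122,0.6,0,0,0,0,0.064,0.122,0,0,0,0,0,0.064,0.122,0,0,0,0,0,0.064,0.122,0,0,0,0,0,0.064,0.122,0,0,0,0,0,0.064,0.122,0,0,0,0,0,0.064,0.122,0], squeeze=115)

```text
clock: 20.58
position: [0.5143, 0.3059, 0.0994]
ee_rot: [0.77, 0.638, 0.001, 0.0]
ft_force: [-0.4, -1.7, 6.4]
grip_width: 0.128
grasp_force: 112.2
```

```bash
python3 - <<'E'
from h import *
rel((.513,.305,.31,79.3),(.45,0,.31,85),(.32,-.338,.31,90))
E
```

```text
t 20.57 pos [0.5143 0.3059 0.0994] th 79.23 w 0.128 F [-0.4 -1.7  6.4]
(0.513, 0.305, 0.31, 79.3) [0.1, -0.0, -0.1] [-0.001, -0.0008, -0.2106]
(0.45, 0, 0.31, 85) [0.1, -0.0, -5.8] [-0.3124, -0.0057, -0.2108]
(0.32, -0.338, 0.31, 90) [0.1, -0.0, -10.8] [-0.6687, -0.0703, -0.2112]
```

Call:
play_rows(plan=[0,0,0,0,0,-0.005,0,0,0,0,0,0,-0.01,0,0,0,0,0,0,-0.02,0,0,0,0,0,0,-0.03,0,0,0,0,0,0,-0.045,0,0,0,0,0,0,-0.06,0,0,0,0,0,0,-0.08,0,0,0,0,0,0,-0.1,0,0,0,0,0,0,-0.12,0,0,0,0,0,0,-0.14,0,0,0,0,0,0,-0.16,0,0,0,0,0,0,-0.18,0,0,0,0,0,0,-0.2,0,0,0,0,0,0,-0.21,0,0,0,0,0,0,-0.213,0,0,0,0,0,0,-0.213,0])

```text
clock: 22.58
position: [0.5137, 0.3055, 0.3109]
ee_rot: [0.77, 0.638, -0.0, 0.0]
ft_force: [-1.1, -0.3, -7.1]
grip_width: 0.121
grasp_force: 112.4
```

```bash
python3 - <<'E'
from h import *
rel((.45,0,.31,85),(.32,-.338,.31,90))
a=cv2.vconcat([viewer.camera('wrist'),viewer.camera('scene')])[:,:,::-1];cv2.imwrite('pics/w6.png',cv2.resize(a,(400,600)))
E
```

```text
t 22.57 pos [0.5137 0.3055 0.3109] th 79.24 w 0.121 F [-1.1 -0.3 -7.1]
(0.45, 0, 0.31, 85) [-0.0, 0.0, -5.8] [-0.312, -0.0056, 0.001]
(0.32, -0.338, 0.31, 90) [-0.0, 0.0, -10.8] [-0.6683, -0.0702, 0.0013]
```

View pics/w6.png

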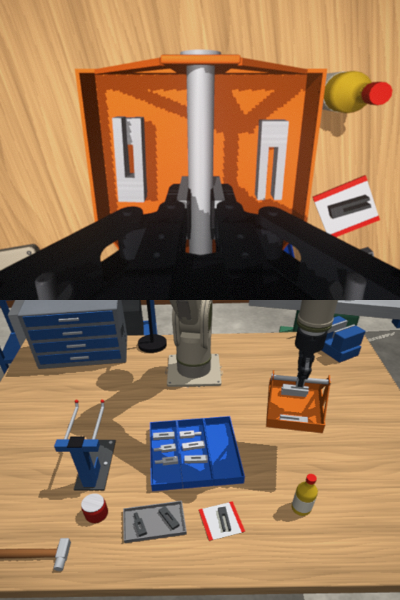

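The carrier is lifted level with all three forks in it. I'll carry it gently past the bins.

Call:
play_rows(plan=[0,0,-0.2,-0.01,0,0,0,0,0,-0.6,-0.03,-0.001,0,0,0,0,-1,-0.06,-0.001,0,0,0,0,-1.8,-0.095,-0.002,0,0,0,0,-2.4,-0.13,-0.002,0,0,0,0,-3,-0.165,-0.003,0,0,0,0,-3.6,-0.2,-0.004,0,0,0,0,-4.4,-0.235,-0.004,0,0,0,0,-5,-0.27,-0.005,0,0,0,0,-5.8,-0.305,-0.006,0,0,0,0,-6.3,-0.34,-0.012,0,0,0,0,-6.8,-0.375,-0.018,0,0,0,0,-7.3,-0.41,-0.024,0,0,0,0,-7.8,-0.445,-0.03,0,0,0,0,-8.3,-0.48,-0.036,0,0,0,0,-8.8,-0.51,-0.042,0,0,0,0,-9.2,-0.53,-0.046,0,0,0,0,-9.5,-0.545,-0.048,0,0,0,0,-9.5,-0.55,-0.049,0,0,0,0,-9.5,-0.55,-0.049,0,0])

```text
clock: 25.18
position: [0.3631, -0.2252, 0.3112]
ee_rot: [0.715, 0.699, 0.0, -0.0]
ft_force: [-0.1, 0.4, -6.5]
grip_width: 0.128
grasp_force: 112.2
```

```bash
python3 - <<'E'
from h import *
rel((.33,-.338,.31,90),(.33,-.338,.225,90))
m=viewer.camera_model('scene');a=viewer.camera('scene');b=cv2.imread('pics/scene0.png')[:,:,::-1]
for im in(a,b):
  hsv=cv2.cvtColor(im,cv2.COLOR_RGB2HSV); q=((hsv[...,1]>150)&((hsv[...,0]<6)|(hsv[...,0]>174))&(hsv[...,2]>90)).astype(np.uint8); q[170:]=0; q[:,200:]=0
  n,l,st,ce=cv2.connectedComponentsWithStats(q)
  print([(ce[i].round(1),st[i,4],ray(m,[ce[i]],.199)[0].round(4)) for i in range(1,n)])
E
```

```text
t 25.18 pos [ 0.3631 -0.2252  0.3112] th 88.75 w 0.128 F [-0.1  0.4 -6.5]
(0.33, -0.338, 0.31, 90) [-0.0, -0.0, -1.2] [-0.1135, -0.0306, 0.0012]
(0.33, -0.338, 0.225, 90) [-0.0, -0.0, -1.2] [-0.1135, -0.0306, 0.0862]
[(array([106.4, 141.6]), np.int32(13), array([ 0.4472, -0.38  ,  0.199 ])), (array([142.7, 141.7]), np.int32(11), array([ 0.4501, -0.2956,  0.199 ]))]
[(array([106.8, 141.4]), np.int32(19), array([ 0.4463, -0.3793,  0.199 ])), (array([142.6, 140.9]), np.int32(16), array([ 0.447 , -0.2963,  0.199 ]))]
```

Call:
play_rows(plan=[0,0,-0.4,-0.015,-0.007,0,0,0,0,-0.8,-0.04,-0.017,0,0,0,0,-1.2,-0.07,-0.03,0,0,0,0,-1.2,-0.095,-0.04,0,0,0,0,-1.2,-0.11,-0.045,0,0,0,0,-1.2,-0.1135,-0.0456,0,0,0,0,-1.2,-0.1135,-0.0456,0,0,0,0,-1.2,-0.1135,-0.0456,0.01,0,0,0,-1.2,-0.1135,-0.0456,0.03,0,0,0,-1.2,-0.1135,-0.0456,0.05,0,0,0,-1.2,-0.1135,-0.0456,0.07,0,0,0,-1.2,-0.1135,-0.0456,0.085,0,0,0,-1.2,-0.1135,-0.0456,0.091,0,0,0,-1.2,-0.1135,-0.0456,0.091,0,0,0,-1.2,-0.1135,-0.0456,0.091,0])

```text
clock: 27.1
position: [0.3152, -0.3383, 0.221]
ee_rot: [0.707, 0.707, -0.0, 0.001]
ft_force: [0.2, -0.0, -6.9]
grip_width: 0.127
grasp_force: 112.3
```

```bash
python3 - <<'E'
from h import *
rel((.497,-.338,.22,90),(.497,-.338,.184,90))
a=viewer.camera('top')[150:330,340:520,::-1];b=viewer.camera('scene')[80:300,40:260,::-1]
cv2.imwrite('pics/h1.png',cv2.hconcat([cv2.resize(a,(400,400)),cv2.resize(b,(400,400))]))
E
```

```text
t 27.1 pos [ 0.3152 -0.3383  0.221 ] th 89.94 w 0.127 F [ 0.2 -0.  -6.9]
(0.497, -0.338, 0.22, 90) [0.0, 0.1, -0.1] [0.0004, 0.1818, 0.0011]
(0.497, -0.338, 0.184, 90) [0.0, 0.1, -0.1] [0.0005, 0.1817, 0.0371]
```

View pics/h1.png

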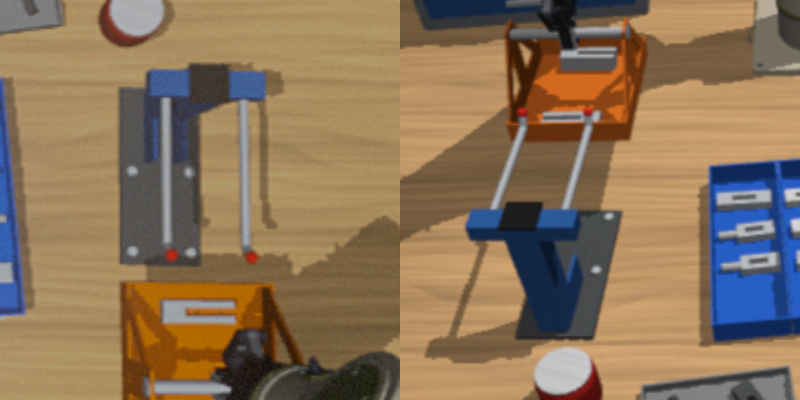

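The carrier is lined up in front of the red tips with the prongs inside the gables. I'll slide it in.

Call:
play_rows(plan=[0,0,0,0,0.005,0,0,0,0,0,0,0.015,0,0,0,0,0,0,0.03,0,0,0,0,0,0,0.045,0,0,0,0,0,0,0.06,0,0,0,0,0,0,0.075,0,0,0,0,0,0,0.09,0,0,0,0,0,0,0.105,0,0,0,0,0,0,0.12,0,0,0,0,0,0,0.135,0,0,0,0,0,0,0.15,0,0,0,0,0,0,0.162,0,0,0,0,0,0,0.172,0,0,0,0,0,0,0.178,0,0,0,0,0,0,0.18,0,0,0,0,0,0,0.18,0,0,0,0,0,0,0.18,0,0])

```text
clock: 29.32
position: [0.4946, -0.3384, 0.2204]
ee_rot: [0.708, 0.707, -0.0, 0.0]
ft_force: [0.2, -0.5, -7.6]
grip_width: 0.129
grasp_force: 112.5
```

```bash
python3 - <<'E'
from h import *
rel((.495,-.338,.188,90),(.495,-.338,.184,90))
a=viewer.camera('top')[120:300,340:520,::-1];b=viewer.camera('scene')[80:300,40:260,::-1]
cv2.imwrite('pics/h2.png',cv2.hconcat([cv2.resize(a,(400,400)),cv2.resize(b,(400,400))]))
E
```

```text
t 29.32 pos [ 0.4946 -0.3384  0.2204] th 89.92 w 0.129 F [ 0.2 -0.5 -7.6]
(0.495, -0.338, 0.188, 90) [-0.0, 0.0, -0.1] [0.0004, 0.0004, 0.0324]
(0.495, -0.338, 0.184, 90) [-0.0, 0.0, -0.1] [0.0004, 0.0004, 0.0364]
```

View pics/h2.png

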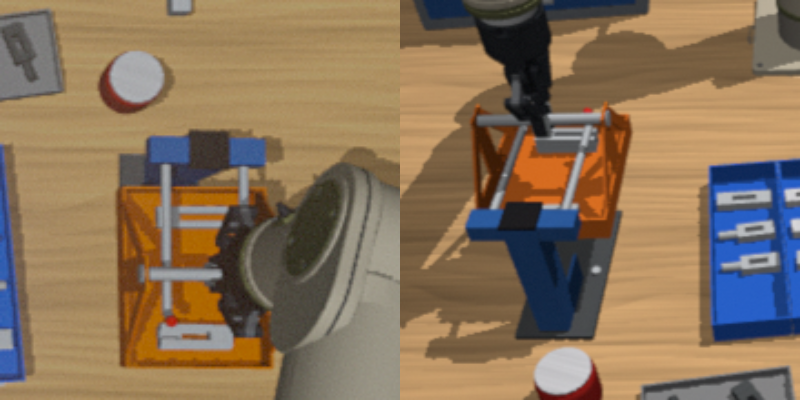

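The bar is over both prongs, with the tips in front of it and the gables outside. I'll lower until the prongs take the load.

Call:
play_rows(plan=[0,0,0,0,0,0.005,0,0,0,0,0,0,0.011,0,0,0,0,0,0,0.017,0,0,0,0,0,0,0.022,0,0,0,0,0,0,0.026,0,0,0,0,0,0,0.029,0,0,0,0,0,0,0.031,0,0,0,0,0,0,0.033,0,0,0,0,0,0,0.034,0,0,0,0,0,0,0.034,0])

```text
clock: 30.68
position: [0.495, -0.3383, 0.1865]
ee_rot: [0.707, 0.707, 0.0, 0.0]
ft_force: [-1.2, -0.8, -6.7]
grip_width: 0.123
grasp_force: 112.5
```

Call:
play_rows(plan=[0,0,0,0,0,0.001,0,0,0,0,0,0,0.002,0,0,0,0,0,0,0.003,0,0,0,0,0,0,0.003,0,0,0,0,0,0,0.003,0])

```text
clock: 31.3
position: [0.4953, -0.3385, 0.1858]
ee_rot: [0.708, 0.707, -0.0, 0.001]
ft_force: [-8.2, 3.8, 14.0]
grip_width: 0.125
grasp_force: 114.8
```

Contact with the prongs is made. I'll ease off, loosen the squeeze so it settles, then open slightly.

Call:
play_rows(plan=[0,0,0,0,0,-0.001,0,0,0,0,0,0,-0.001,0,0,0,0,0,0,-0.001,0,0,0,0,0,0,-0.001,0,0,0,0,0,0,-0.001,0.17,0,0,0,0,0,-0.001,0.17,0,0,0,0,0,-0.001,0.18,0,0,0,0,0,-0.001,0.19,0,0,0,0,0,-0.001,0.21,0,0,0,0,0,-0.001,0.23,0,0,0,0,0,-0.001,0.25,0,0,0,0,0,-0.001,0.25,0,0,0,0,0,-0.001,0.25], squeeze=20)

```text
clock: 32.92
position: [0.4949, -0.3382, 0.1843]
ee_rot: [0.707, 0.707, -0.0, 0.0]
ft_force: [0.7, 0.5, 1.1]
grip_width: 0.25
grasp_force: 0.0
```

```bash
python3 - <<'E'
from h import *
rel()
a=viewer.camera('top')[120:300,340:520,::-1];b=viewer.camera('scene')[80:300,40:260,::-1]
cv2.imwrite('pics/h3.png',cv2.hconcat([cv2.resize(a,(400,400)),cv2.resize(b,(400,400))]))
E
```

```text
t 32.92 pos [ 0.4949 -0.3382  0.1843] th 89.94 w 0.25 F [0.7 0.5 1.1]
```

View pics/h3.png

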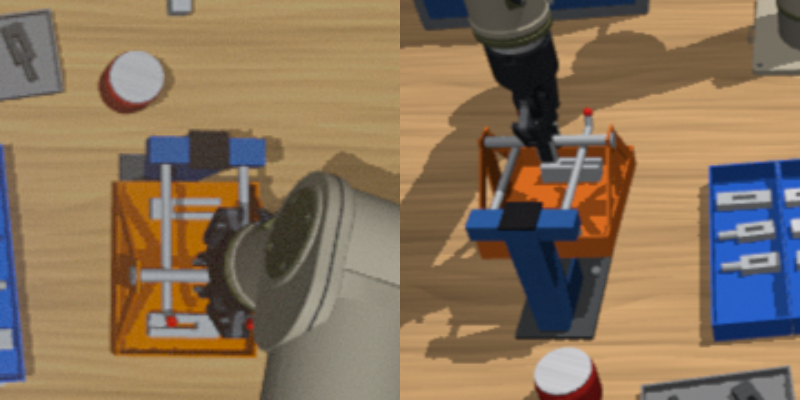

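It hangs on both prongs. I'll open the gripper and withdraw straight up.

Call:
play_rows(plan=[0,0,0,0,0,0,0.35,0,0,0,0,0,0,0.45,0,0,0,0,0,0,0.5,0,0,0,0,0,-0.01,0.5,0,0,0,0,0,-0.03,0.5,0,0,0,0,0,-0.06,0.5,0,0,0,0,0,-0.1,0.5,0,0,0,0,0,-0.15,0.5,0,0,0,0,0,-0.18,0.5,0,0,0,0,0,-0.18,0.5,0,0,0,0,0,-0.18,0.5,0,0,0,0,0,-0.18,0.5,0,0,0,0,0,-0.18,0.5,0,0,0,0,0,-0.18,0.5,0,0,0,0,0,-0.18,0.5,0,0,0,0,0,-0.18,0.5,0,0,0,0,0,-0.18,0.5,0,0,0,0,0,-0.18,0.5,0,0,0,0,0,-0.18,0.5,0,0,0,0,0,-0.18,0.5])

```text
clock: 35.52
position: [0.4949, -0.3382, 0.3643]
ee_rot: [0.707, 0.707, -0.0, 0.0]
ft_force: [0.0, -1.3, -0.6]
grip_width: 0.498
grasp_force: 0.0
```

```bash
python3 - <<'E'
from h import *
rel()
m=viewer.camera_model('wrist');w=viewer.camera('wrist');bright(w,m,.192,vmin=110)
b=viewer.camera('scene')[80:300,40:260,::-1]; w2=viewer.camera('wrist'); print('swing diff',cv2.absdiff(w,w2).mean())
cv2.imwrite('pics/h4.png',cv2.hconcat([cv2.resize(w[:,:,::-1],(400,400)),cv2.resize(b,(400,400))]))
E
```

```text
t 35.52 pos [ 0.4949 -0.3382  0.3643] th 89.94 w 0.498 F [ 0.  -1.3 -0.6]
px [536. 196.] ctr [ 0.7349 -0.337 ] size [17.1 39.8] dir 179.9
px [473. 146.] ctr [ 0.667  -0.2947] size [45.4 44.9] dir 18.6
px [300. 188.] ctr [ 0.5271 -0.342 ] size [153.7 167.3] dir 178.5
px [505.  30.] ctr [ 0.6728 -0.2055] size [60.6 62.6] dir 97.9
px [223.  12.] ctr [ 0.4485 -0.1878] size [15.5 19.8] dir 93.4
swing diff 2.907784863945578
```

View pics/h4.png

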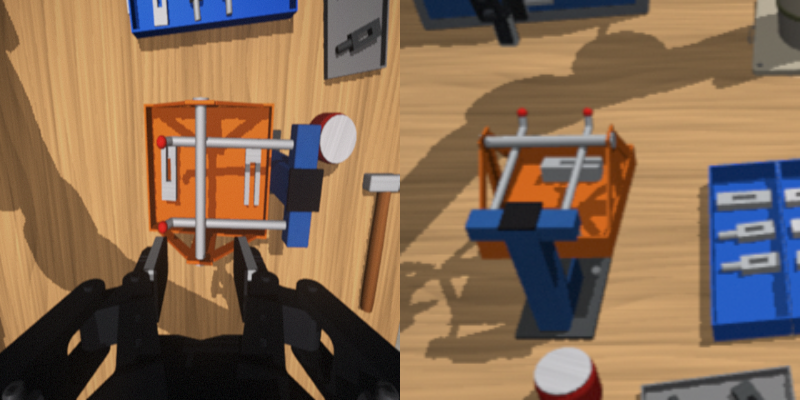

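The carrier hangs free and centred on both prongs with all three forks in it, and the arm is clear. I'll give it a moment to settle, then hand in.

Call:
play_rows(plan=[0,0,0,0,0,0,0.5,0,0,0,0,0,0,0.5,0,0,0,0,0,0,0.5,0,0,0,0,0,0,0.5,0,0,0,0,0,0,0.5,0,0,0,0,0,0,0.5,0,0,0,0,0,0,0.5,0,0,0,0,0,0,0.5,0,0,0,0,0,0,0.5,0,0,0,0,0,0,0.5,0,0,0,0,0,0,0.5,0,0,0,0,0,0,0.5])

```text
clock: 37.17
position: [0.4949, -0.3382, 0.3643]
ee_rot: [0.707, 0.707, 0.0, 0.0]
ft_force: [-0.7, -0.6, 0.5]
grip_width: 0.498
grasp_force: 0.0
```

```bash
python3 -c "
from workcell import manip
print(manip.hand_in())"
```

```text
the job is handed in; nothing more can be done
None
```

I put all three fork clamps in the orange carrier, hung it on both prongs, and handed the job in at about 37 s; the hand-in returned no verdict.

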